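# Clamp the tall candle in the centrepiece

## Robot

A 6-joint arm with a two-finger parallel gripper is mounted at the origin on the work surface. World frame = base frame: x ahead of the robot, y to its left, z up, the work surface at z = 0. Lengths are in m, angles in rad, forces in N, time in s.
With the tool pointing down it reaches from about 0.325 to 0.775 m from the base axis. Payload 5.5 kg.
Tool frame: the origin (TCP) lies at the very end of the fingers, on their centre line; the grasp point (between the pads) lies 19 mm behind it; z points along the fingers, y is the line along which they close (so a half turn about z gives the same grasp; the last joint's range is limited). The gripper opens to 88 mm and grips with 3 to 60 N. Pads are 20 mm wide; open, the fingers measure 115 mm over their backs; the gripper's body (75 mm by 178 mm) begins 61 mm behind the grasp point.
Start: joints at [-1.184, 0.091, 1.231, -0, 1.82, -0.057], TCP at [0.258, -0.542, 0.223] pointing down, gripper open.
Joint ranges: [-2.87, 2.87], [-0.86, 2.18], [0.17, 2.46], [-1.51, 4.65], [0.06, 2.69], [-2.65, 2.65]. Speed limits (rad/s): [2.57, 2.57, 3.01, 3.14, 3.14, 3.14].

## Interface

Orientations are given as a unit quaternion [x, y, z, w].
In Python, from station import r gives the robot as it stands.
- The arm moves only by the tool jog_arm, never from a script. Its argument "steps" is text: rows parted by semicolons, each of 6 numbers parted by spaces: the shift along the tool's x, y, z in units of 0.1 m (1.0 is 0.1 m), then the turn, a rotation vector about the tool's x, y, z in units of 180 degrees (1.0 is 180 degrees). In form: x y z rx ry rz; .... A call has exactly 5 rows; each row is the pose to reach, as a shift and turn from the pose commanded when the call began, along the tool's axes at that moment, turning the shorter way round; what a row does not reach only later rows make up. A row lasts 1/12 s, in which the tool goes at most 41.7 mm and 7.16 degrees, less where a joint would pass 70% of its speed; a pose out of reach is approached as far as the arm can. A call with a number of a shift or a turn outside -1 to 1 is refused whole. A call with a gripper value outside its range is refused whole. "gripper" is the closure, from 0 (fully open) to 1 (shut), set as the call begins (left out, the last holds). The fingers move at their own pace and stop on an object; "squeeze" is the grip in N (left out, the last holds). Time passes only in rows, so rows that repeat a pose let the fingers close, or fill a call up. It gives the time, the measured TCP pose, the force, the opening and the grip force at its end, in the units of the state.
- r.get_state(): the state, without advancing time (a new reading comes with each control period).
- r.read_camera(name): name is "scene" or "top" or "wrist"; returns (picture, depth): 480x640x3 uint8, blue, green, red; 480x640 float32, m along the optical axis (not along the pixel's ray), 0 where there is no reading.
- r.camera_info(name): a dict with "mtx" (3x3 intrinsics, pixels), "R" (3x3) and "t" (3): a world point X has camera coordinates R X + t; the wrist camera has in their place "hand_eye" (4x4, takes a point from camera to tool coordinates, whose origin is the TCP and whose axes are the flange's). Camera axes: x right, y down, z forward; pixel columns grow to the right and rows downward; lengths in m; the calibration is good to about 2 mm. A picture is of the moment at which its call begins: read the wrist's pose just before it. camera_info takes no time and is no camera call.
- r.close_job(): hands the job in; it is judged then, once.
The state is a dict: "clock": time; "joint_pos": joint angles; "joint_vel": joint speeds; "effort": joint torques, N m; "ee_pos": TCP position; "ee_rot": TCP orientation; "ft_force": force on the tool from outside, world axes, zero at the start; "torque": the same for the moment, N m; "finger_gap": opening from 0.0 (shut) to 1.0 (fully open); "grasp_force": force on a finger pad.
Only numpy, scipy, OpenCV 4.12 (cv2) and the standard library are available. Lean on these libraries where they do the work, as an engineer would, in place of code of your own. Each camera call takes 0.05 s, during which the arm holds its last target. There are 200 camera calls.

## Task

Stand the tall bare pillar candle upright in the open clamp of the brass centrepiece, let go of it, and then turn the crank clockwise until the jaw has pushed the candle home against the V-shaped stop and holds it firmly: about a quarter turn past the point where you feel the crank grow heavier, and never more than a third of a turn, so that the wax is not crushed. Let go of the crank and leave everything else on the table where it is.

Things in the scene. Friction and masses are not known exactly. Their poses are not given: they have to be found in the camera images.
- candle: the TALL bare ivory pillar candle: an upright wax cylinder 56 mm across and 140 mm high, about 0.3 kg, standing loose on the table at the left or the right side. Origin: centre of its underside; z along its axis, up.
- holder: the centrepiece: a heavy fixed brass base plate, 170 mm (x) by 350 mm (y), 12 mm thick. Origin: centre of its underside, on the table. Its -x side faces the robot. On its +y half is a candle clamp (slot, jaw); on its -y half a steel gear housing with a crank (hub), and above that a flower tray (tray).
- tray (a point): centre of the underside of the flower tray, 280 mm above the table; holder axes. Tray with flowers: x -47 to +50, y -75 to +75 mm from here, 70 mm high, on two thin rods at x=+21, y=-55 and +55 mm. It overhangs the far part of the crank's circle: a hand pointing straight down cannot follow the handle round; the hand must lean back towards the robot like the crank's axis.
- slot (a point): point on the base plate's top (12 mm above the table) in the middle of the open clamp, at holder x=0, y=+74 mm; axes as the holder's. The candle's foot is set down here, within about 8 mm; close the fingers along holder x, for the jaws stand on the y sides.
- bed_end (a point): point on the base plate's top at holder x=0, y=+95 mm: mean place of the candle's axis when pressed home into the brass V-shaped stop. The stop stands on the +y side, its top 68 mm above the table, open towards the jaw. It has been set by hand anywhere within 10 mm either way along y of its mean place, so where the candle comes home must be felt.
- jaw: the moving jaw: a steel carriage sliding along holder y, with a black rubber plate 64 mm wide, 45 mm high, top 70 mm above the table, sprung (5 N per mm) in front of it. Origin: front of the carriage, 34 mm behind the unloaded face; holder axes, face to +y. The face starts at holder y=+30 to +38 mm and pushes the candle almost freely until it is home in the V; then the springs give.
- hub (a point): a fixed point on the crank's axis, level along the axis with the foot of the handle, at holder (-30, -100, 88) mm; axes as the holder's. The crank's axis leans 35 degrees (0.61 rad) from vertical towards the holder's -x side: its upward direction is (-0.573, 0, 0.820) in holder axes.
- knob_mid (a point): middle of the crank's handle, a dark wooden round grip 22 mm thick, 62 mm long, parallel to the crank's axis, turning freely on itself: pinch it along its axis and keep the hand's orientation through whole turns. This point is 36 mm up from the handle's foot and runs on a circle of 46 mm radius, centred 36 mm up the crank's axis from hub.
- crank (a joint): crank angle in rad, growing CLOCKWISE seen from above, closing the jaw 36 mm per turn; starts at 0 to 1.3, ends at 13.9. At 0 the handle is on the far, upper side (holder +x). Idle turning takes 13 N at the handle (some 8 to 9 N remain when stopped after slow turning), and 0.12 x F more with F newtons at the jaw. It stays put when let go. A quarter turn past home gives about 40 N.
- short_candle: bystander, leave alone: a shorter bare ivory pillar candle, 56 mm across and 75 mm high (with the tall one, it stands on either side). Origin: centre of its underside.
- goblet_a: bystander, leave alone: a stemmed glass 150 mm high. Origin: centre of its underside.
- goblet_b: bystander, leave alone: a stemmed glass 165 mm high. Origin: centre of its underside.
- tumbler: bystander, leave alone: a tumbler 72 mm across, 90 mm high. Origin: centre of its underside.
- votive: bystander, leave alone: a small amber glass cup 70 mm across, 60 mm high, near the robot. Origin: centre of its underside.
- side_plate: bystander, leave alone: a white plate 150 mm across, beyond the centrepiece. Origin: centre of its underside.
- spoon: bystander, leave alone: a brass spoon 170 mm long lying near the robot.
- shaker: bystander, leave alone: a glass shaker 40 mm across, 75 mm high. Origin: centre of its underside.

How it is judged:
On the way, in this order (a step that is already met when the one before it is completed fails the run):
1. the tall candle stands upright in the open clamp, let go, the jaw not yet pressing on it (x of candle in the frame of holder between -0.02 and 0.02 m and y of candle in the frame of holder between 0.05 and 0.115 m and z of candle in the frame of holder between 0.008 and 0.018 m and angle between candle's own z axis and vertical below 0.09 rad and contact force between the fingers and candle below 0.2 N and contact force between jaw and candle below 2 N), for 0.2 s.
2. the jaw, wound in by the crank, holds the candle against the stop with more than 15 N (x of candle in the frame of holder between -0.02 and 0.02 m and y of candle in the frame of holder between 0.05 and 0.115 m and z of candle in the frame of holder between 0.008 and 0.018 m and angle between candle's own z axis and vertical below 0.09 rad and contact force between jaw and candle above 15 N), for 0.2 s.
At the end, for the whole second after the job is handed in: the tall candle stands on the base plate in the clamp (within 5 degrees of upright, within 20 mm of the clamp's middle line, at holder y 50 to 115 mm, foot on the plate), at rest, and the jaw presses on it with 15 to 100 N; the crank is still (all of step 2 and contact force between jaw and candle below 100 N and linear speed of candle below 0.01 m/s and velocity of joint crank between -0.1 and 0.1 rad/s); the robot touches nothing.
It fails at once if the wax is crushed: the jaw presses on the candle with more than 100 N (contact force between jaw and candle above 100 N).
It fails at once if another thing on the table moved by more than 30 mm (distance of any of short_candle, goblet_a, goblet_b, tumbler, votive, side_plate, spoon, shaker from where it was at the start of the episode above 0.03 m).
It also fails if it takes over 72 s, if anything falls off the work surface, if the arm or the gripper's body presses on something with over 40 N, if the wrist force passes 120 N, or if a joint passes its speed limit or range.

## Working session

There is one attempt and no reset: what is moved stays moved. The work goes in short steps, Python scripts to look and compute and a tool call to move; the robot and the scene stay as the last step left them, time stands still between calls to the robot, and variables do not carry over. Pictures are saved under pics/ and viewed, at most 10 in all, crops included, and the job is handed in when it is done.

Besides the shell and the picture viewer there is one more tool, called as a command line: name --argument value ..., lists and objects as JSON in quotes. jog_arm: Moves the arm, as the interface text tells. Its arguments: {"type":"object","properties":{"steps":{"type":"string"},"gripper":{"type":"number"},"squeeze":{"type":"number"}},"required":["steps"]}

```bash
ls; mkdir -p pics; python3 - <<'E'
from station import r
import cv2,numpy as np
print(r.get_state())
for n in ("scene","top"):
    p,d=r.read_camera(n); cv2.imwrite(f"pics/{n}0.png",p); np.save(f"pics/{n}0.npy",d)
    print(n,r.camera_info(n))
print(r.camera_info("wrist"))
E
```

```text
pics
{'clock': 0.0, 'joint_pos': array([-1.18371843e+00,  9.18608830e-02,  1.23184710e+00, -3.19210093e-05,
        1.81977770e+00, -5.67416212e-02]), 'joint_vel': array([ 0.00196211, -0.00085313,  0.00023746,  0.0008558 , -0.00069523,
        0.00098077]), 'effort': array([ 5.39710200e-04, -4.46457267e+01, -4.06444216e+01,  6.95865671e-02,
        2.94244161e-02, -1.32305122e-04]), 'ee_pos': array([ 0.25749523, -0.54162684,  0.22152756]), 'ee_rot': array([ 9.75479330e-01,  2.20089031e-01, -1.70885567e-04, -9.31088497e-04]), 'ft_force': array([-0.30718726,  0.53258572, -0.55469719]), 'torque': array([-0.03221356, -0.00619221, -0.00824647]), 'grasp_force': 0.0, 'finger_gap': 1.0020790128760013}
scene {'mtx': array([[599.21196915,   0.        , 331.98856386],
       [  0.        , 599.21196915, 239.26620172],
       [  0.        ,   0.        ,   1.        ]]), 'R': array([[ 0.3323938 ,  0.94296673,  0.01811373],
       [ 0.5876879 , -0.19206098, -0.78596152],
       [-0.73765662,  0.27189396, -0.61801002]]), 't': array([-0.1910714 , -0.18556607,  2.05605995])}
top {'mtx': array([[485.
[... 163 characters left out ...]
68  , -0.99966691, -0.0026864 ],
       [-0.97546919, -0.02445878, -0.218773  ],
       [ 0.21863442,  0.00823596, -0.97577208]]), 't': array([-0.01256968,  0.62007885,  1.15329624])}
{'mtx': array([[392.71807871,   0.        , 318.84855926],
       [  0.        , 392.71807871, 238.70192847],
       [  0.        ,   0.        ,   1.        ]]), 'hand_eye': array([[-8.02858615e-04, -9.64151151e-01, -2.65352432e-01,
         7.27789501e-02],
       [ 9.99999305e-01, -5.44944692e-04, -1.04558682e-03,
        -8.22601134e-04],
       [ 8.63501337e-04, -2.65353087e-01,  9.64150919e-01,
        -1.61844059e-01],
       [ 0.00000000e+00,  0.00000000e+00,  0.00000000e+00,
         1.00000000e+00]])}
```

View pics/scene0.png

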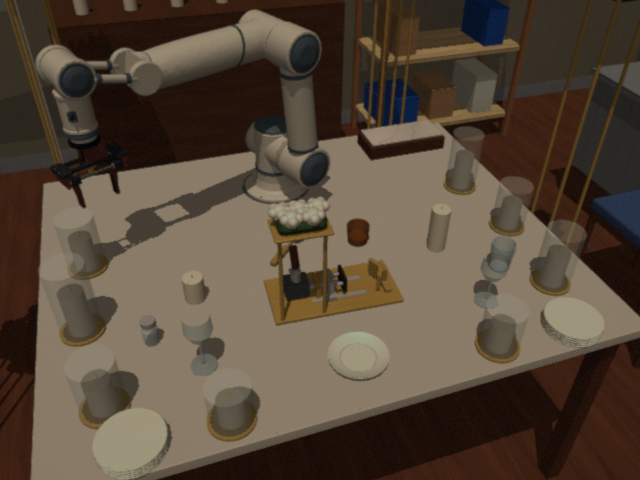

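View pics/top0.png

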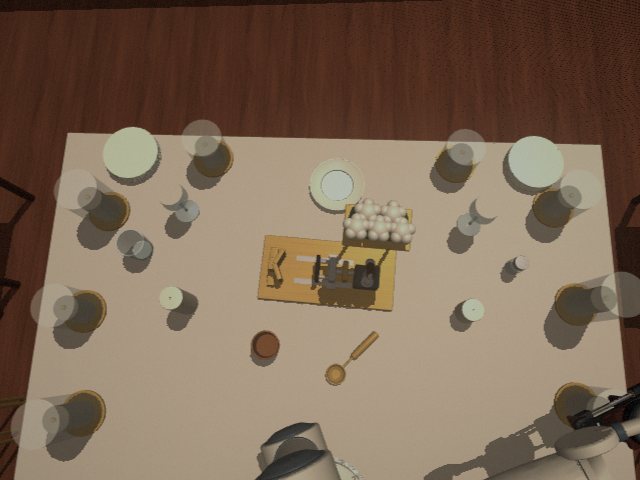

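Top view: plate with corners about (265,236), (258,299), (393,310); tall candle's top at (172,298), short candle at (473,310); the tray covers the plate's far right corner. The dark handle is near (368,266).

```bash
cat > h.py <<'E'
import numpy as np,cv2
from scipy.spatial.transform import Rotation as Ro
from station import r
def cloud(n,d,st=None):
    c=r.camera_info(n);K=c["mtx"];v,u=np.mgrid[0:480,0:640]
    P=np.stack([(u-K[0,2])/K[0,0]*d,(v-K[1,2])/K[1,1]*d,d],-1)
    if n=="wrist":
        H=c["hand_eye"];P=P@H[:3,:3].T+H[:3,3]
        return P@Ro.from_quat(st["ee_rot"]).as_matrix().T+st["ee_pos"]
    return (P-c["t"])@c["R"]
def proj(n,X):
    c=r.camera_info(n);q=(np.atleast_2d(X)@c["R"].T+c["t"])@c["mtx"].T
    return q[:,:2]/q[:,2:]
E
python3 - <<'E'
from h import *
p=cv2.imread("pics/top0.png");d=np.load("pics/top0.npy");W=cloud("top",d)
hsv=cv2.cvtColor(p,cv2.COLOR_BGR2HSV)
m=(hsv[...,0]<25)&(hsv[...,1]>110)&(abs(W[...,2]-.012)<.008)&(d>0)
m[:225]=0;m[320:]=0;m[:,:250]=0;m[:,405:]=0
m=cv2.morphologyEx(m.astype('u1'),cv2.MORPH_OPEN,np.ones((3,3)))
Q=W[m>0][:,:2].astype('f4');rc=cv2.minAreaRect(Q);print(rc,cv2.boxPoints(rc),np.median(W[m>0][:,2]))
for nm,(a,b,c,e) in dict(tall=(150,275,200,325),short=(455,290,490,330)).items():
    w=W[b:e,a:c].reshape(-1,3);w=w[w[:,2]>.06]
    t=w[w[:,2]>np.percentile(w[:,2],60)-.006]
    print(nm,len(t),t.mean(0),(t.max(0)+t.min(0))/2,t.max(0)-t.min(0))
ps=cv2.imread("pics/scene0.png");cv2.imwrite("pics/sc.png",cv2.resize(ps[190:330,240:420],None,fx=4,fy=4,interpolation=2))
E
```

```text
((0.5659283399581909, 0.004311621189117432), (0.3487356901168823, 0.17046323418617249), 86.16089630126953) [[ 0.4692132  -0.16395828]
 [ 0.6392939  -0.17537162]
 [ 0.6626435   0.17258152]
 [ 0.49256277  0.18399486]] 0.011106181447549856
tall 469 [0.47219814 0.35783036 0.15301625] [0.42719249 0.19196759 0.6966396 ] [0.14830458 0.39773045 1.12867483]
short 417 [ 0.46861279 -0.34777964  0.09146012] [ 0.42461825 -0.19346161  0.66494793] [0.14315611 0.37312797 1.19205816]
```

View pics/sc.png

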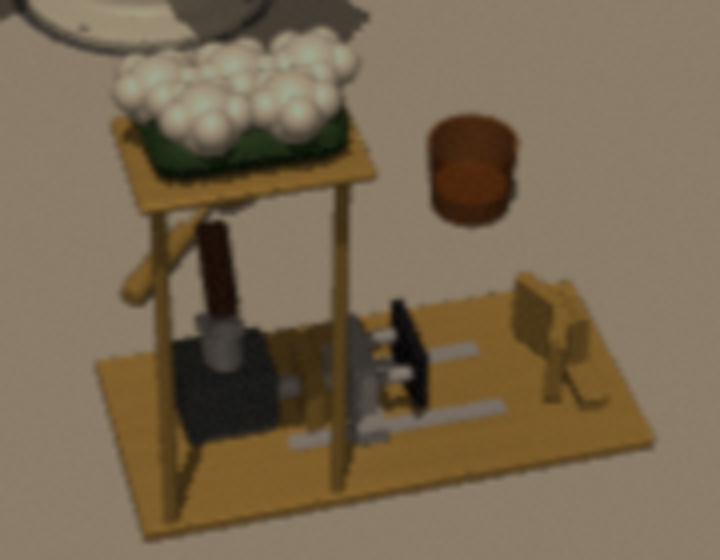

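Crop of the scene view: handle from full-image (293,246) (top) to (297,268) (foot), housing below; rubber jaw at (341,278), brass V-stop at (377,270).

```bash
cat >> h.py <<'E'
yaw=-0.067; Rh=Ro.from_euler('z',yaw).as_matrix(); oh=np.array([.566,.0043,0])
ax=np.array([-.5736,0,.8192]); e1=np.array([.8192,0,.5736])
def hw(p): return Rh@np.asarray(p)+oh
def knob(phi,up=.036): return hw(np.array([-.03,-.1,.088])+.046*(np.cos(phi)*e1-np.sin(phi)*np.array([0,1,0]))+up*ax)
E
python3 - <<'E'
from h import *
for phi in np.arange(0,1.4,.2):
    print(round(phi,1),[np.round(proj(n,[knob(phi,.005),knob(phi,.067)]),1).tolist() for n in("scene","top")])
p=cv2.imread("pics/top0.png");d=np.load("pics/top0.npy");W=cloud("top",d)
for nm,(a,b,c,e),z in (("tall",(150,275,200,325),.14),("short",(455,290,490,330),.075)):
    w=W[b:e,a:c].reshape(-1,3);t=w[abs(w[:,2]-z)<.012]
    rc=cv2.minEnclosingCircle(t[:,:2].astype('f4'));print(nm,len(t),np.median(t,0),t.mean(0),rc)
ps=cv2.imread("pics/scene0.png");
print("dark scene handle rows"); 
for v in range(244,272,4): print(v,ps[v,284:306].sum(1).tolist())
# tall candle from scene: mask columns
print(np.round(hw([0,.074,.012]),4))
# everything within reach heights between
E
```

```text
0.0 [[[296.3, 267.0], [292.8, 243.2]], [[368.8, 265.8], [369.4, 277.1]]]
0.2 [[[292.8, 267.5], [289.3, 243.7]], [[372.6, 266.5], [373.4, 277.8]]]
0.4 [[[289.3, 268.0], [285.8, 244.2]], [[376.1, 267.8], [377.1, 279.3]]]
0.6 [[[285.9, 268.3], [282.4, 244.6]], [[379.3, 269.8], [380.4, 281.3]]]
0.8 [[[282.9, 268.6], [279.4, 244.9]], [[381.9, 272.3], [383.2, 283.9]]]
1.0 [[[280.3, 268.7], [276.8, 245.1]], [[384.0, 275.2], [385.3, 286.9]]]
1.2 [[[278.3, 268.7], [274.8, 245.2]], [[385.3, 278.4], [386.7, 290.3]]]
tall 472 [0.47338222 0.3620359  0.13856861] [0.47369968 0.36216038 0.13848892] ((0.4742428660392761, 0.3632432222366333), 0.02801494300365448)
short 429 [ 0.46971824 -0.35225485  0.07417851] [ 0.46995519 -0.35218188  0.07403533] ((0.4701842963695526, -0.35283708572387695), 0.02793137915432453)
dark scene handle rows
244 [354, 348, 348, 314, 268, 234, 187, 183, 259, 312, 310, 311, 339, 351, 357, 359, 367, 369, 364, 364, 366, 364]
248 [251, 243, 232, 209, 156, 76, 55, 44, 52, 54, 59, 50, 102, 270, 356, 367, 367, 365, 367, 366, 367, 364]
252 [207, 171, 169, 213, 270, 219, 87, 53, 56, 52, 48, 56, 64, 168, 299, 359, 367, 366, 368, 368, 366, 369]
256 [226, 310, 359, 363, 360, 291, 161, 73, 55, 49, 49, 43, 47, 99, 254, 349, 367, 365, 363, 366, 364, 365]
260 [364, 360, 368, 365, 365, 355, 257, 98, 49, 54, 48, 42, 58, 56, 152, 294, 360, 363, 364, 369, 365, 363]
264 [359, 365, 366, 366, 363, 363, 303, 179, 72, 57, 52, 53, 46, 38, 80, 204, 317, 364, 366, 367, 367, 367]
268 [360, 364, 367, 364, 338, 284, 234, 185, 102, 62, 60, 62, 62, 70, 97, 197, 308, 358, 364, 366, 367, 369]
[0.571  0.0781 0.012 ]
```

```bash
cat >> h.py <<'E'
def axes(x,z): # holder-frame tool x and z -> world R
    x=np.array(x,float);z=np.array(z,float);return Rh@np.stack([x,np.cross(z,x),z],1)
RA=axes([0,1,0],[0,0,-1]); RB=axes(-e1,-ax)
def plan(goals,p=None,R=None):
    """goals: list of (pos,R,ncalls); prints rows for each call, rounding carried along"""
    s=r.get_state()
    p=s["ee_pos"] if p is None else p; R=Ro.from_quat(s["ee_rot"]).as_matrix() if R is None else R
    for gp,gR,n in goals:
        for k in range(n):
            f=1/(n-k); w=Ro.from_matrix(R.T@gR).as_rotvec()/np.pi*f; d=R.T@(np.asarray(gp)-p)*10*f
            q=np.round(np.r_[d,w],3)
            print("; ".join(" ".join("%g"%x for x in np.round(q*i/5,3)) for i in range(1,6)))
            p=p+R@q[:3]/10; R=R@Ro.from_rotvec(q[3:]*np.pi).as_matrix()
        print("--",np.round(p,4))
    return p,R
E
python3 - <<'E'
from h import *
d=np.load("pics/top0.npy");W=cloud("top",d);w=W[190:255,335:420].reshape(-1,3)
t=w[(w[:,2]>.27)&(w[:,2]<.37)&(w[:,0]<.8)]; L=(t-oh)@Rh; print(np.percentile(L,[1,50,99],axis=0))
c=np.array([.4742,.3632])
plan([((*c,.205),RA,10)])
E
```

```text
[[ 0.01256093 -0.16851465  0.28352702]
 [ 0.04382292 -0.09845921  0.33580466]
 [ 0.09890511 -0.03193531  0.34445896]]
0.117 -0.145 0.004 -0 -0 -0.007; 0.234 -0.29 0.007 -0 -0 -0.014; 0.35 -0.434 0.011 -0 -0 -0.02; 0.467 -0.579 0.014 -0 -0 -0.027; 0.584 -0.724 0.018 -0 -0 -0.034
0.132 -0.132 0.004 -0 -0 -0.007; 0.263 -0.263 0.007 -0 -0 -0.014; 0.395 -0.395 0.011 -0 -0 -0.02; 0.526 -0.526 0.014 -0 -0 -0.027; 0.658 -0.658 0.018 -0 -0 -0.034
0.145 -0.117 0.004 -0 -0 -0.007; 0.29 -0.234 0.007 -0 -0 -0.014; 0.434 -0.35 0.011 -0 -0 -0.02; 0.579 -0.467 0.014 -0 -0 -0.027; 0.724 -0.584 0.018 -0 -0 -0.034
0.157 -0.101 0.004 -0 -0 -0.007; 0.313 -0.201 0.007 -0 -0 -0.014; 0.47 -0.302 0.011 -0 -0 -0.02; 0.626 -0.402 0.014 -0 -0 -0.027; 0.783 -0.503 0.018 -0 -0 -0.034
0.166 -0.083 0.004 -0 -0 -0.007; 0.333 -0.167 0.007 -0 -0 -0.014; 0.499 -0.25 0.011 -0 -0 -0.02; 0.666 -0.334 0.014 -0 -0 -0.027; 0.832 -0.417 0.018 -0 -0 -0.034
0.174 -0.065 0.004 -0 -0 -0.007; 0.348 -0.13 0.007 -0 -0 -0.013; 0.523 -0.196 0.011 -0 -0 -0.02; 0.697 -0.261 0.014 -0 -0 -0.026; 0.871 -0.326 0.018 -0 -0 -0.033
0.18 -0.047 0.004 -0 -0 -0.007; 0.36 -0.094 0.007 -0 -0 -0.014; 0.541 -0.14 0.011 -0 -0 -0.02; 0.721 -0.187 0.014 -0 -0 -0.027; 0.901 -0.234 0.018 -0 -0 -0.034
0.184 -0.027 0.004 -0 -0 -0.007; 0.368 -0.055 0.007 -0 -0 -0.013; 0.552 -0.082 0.011 -0 -0 -0.02; 0.736 -0.11 0.014 -0 -0 -0.026; 0.92 -0.137 0.018 -0 -0 -0.033
0.186 -0.008 0.004 -0 -0 -0.007; 0.372 -0.016 0.007 -0 -0 -0.014; 0.557 -0.024 0.011 -0 -0 -0.02; 0.743 -0.032 0.014 -0 -0 -0.027; 0.929 -0.04 0.018 -0 -0 -0.034
0.186 0.012 0.004 -0 -0 -0.007; 0.372 0.024 0.007 -0 -0 -0.013; 0.557 0.035 0.011 -0 -0 -0.02; 0.743 0.047 0.014 -0 -0 -0.026; 0.929 0.059 0.018 -0 -0 -0.033
-- [0.4742 0.3632 0.205 ]
```

jog_arm --steps "0.12 -0.14 0 0 0 -0.01; 0.24 -0.29 0 0 0 -0.02; 0.36 -0.43 0 0 0 -0.03; 0.48 -0.58 0 0 0 -0.03; 0.6 -0.72 0 0 0 -0.04" --gripper 0

```text
clock: 0.52
ee_pos: [0.2809, -0.4501, 0.222]
ee_rot: [0.96, 0.281, -0.0, -0.001]
ft_force: [-0.7, 0.1, -0.2]
finger_gap: 0.998
grasp_force: 0.0
```

jog_arm --steps "0.2 -0.2 0 0 0 -0.02; 0.4 -0.4 0 0 0 -0.04; 0.6 -0.6 0 0 0 -0.06; 0.8 -0.8 0 0 0 -0.08; 1 -1 0 0 0 -0.1"

```text
clock: 0.93
ee_pos: [0.3111, -0.3115, 0.2221]
ee_rot: [0.903, 0.429, -0.0, -0.0]
ft_force: [0.2, 0.1, 0.3]
finger_gap: 1.001
grasp_force: 0.0
```

jog_arm --steps "0.2 -0.1 0 0 0 -0.02; 0.4 -0.2 0 0 0 -0.04; 0.6 -0.3 0 0 0 -0.06; 0.8 -0.4 0 0 0 -0.08; 1 -0.5 0 0 0 -0.1"

```text
clock: 1.35
ee_pos: [0.3359, -0.2028, 0.2223]
ee_rot: [0.825, 0.565, -0.0, -0.0]
ft_force: [0.5, -0.3, 1.3]
finger_gap: 1.002
grasp_force: 0.0
```

jog_arm --steps "0.2 -0.08 0 0 0 -0.02; 0.4 -0.16 0 0 0 -0.04; 0.6 -0.24 0 0 0 -0.06; 0.8 -0.32 0 0 0 -0.08; 1 -0.4 0 0 0 -0.1"

```text
clock: 1.77
ee_pos: [0.3349, -0.0952, 0.2223]
ee_rot: [0.727, 0.687, -0.0, -0.0]
ft_force: [-0.2, 0.1, -0.0]
finger_gap: 1.001
grasp_force: 0.0
```

jog_arm --steps "0.2 0 0 0 0 0; 0.4 0 0 0 0 0; 0.6 0 0 0 0 0; 0.8 0 0 0 0 0; 1 0 0 0 0 0"

```text
clock: 2.18
ee_pos: [0.3408, 0.0046, 0.2223]
ee_rot: [0.728, 0.686, -0.0, -0.0]
ft_force: [0.8, 0.6, 0.4]
finger_gap: 1.001
grasp_force: 0.0
```

jog_arm --steps "0.2 0 0 0 0 0; 0.4 0 0 0 0 0; 0.6 0 0 0 0 0; 0.8 0 0 0 0 0; 1 0 0 0 0 0"

```text
clock: 2.6
ee_pos: [0.3467, 0.1044, 0.2223]
ee_rot: [0.728, 0.686, -0.0, -0.0]
ft_force: [0.6, -0.4, 0.7]
finger_gap: 0.998
grasp_force: 0.0
```

jog_arm --steps "0.2 0 0 0 0 0; 0.4 0 0 0 0 0; 0.6 0 0 0 0 0; 0.8 0 0 0 0 0; 1 0 0 0 0 0"

```text
clock: 3.02
ee_pos: [0.3526, 0.2042, 0.2223]
ee_rot: [0.728, 0.686, -0.0, -0.0]
ft_force: [-0.4, -0.1, -0.5]
finger_gap: 1.0
grasp_force: 0.0
```

```bash
python3 - <<'E'
from h import *
plan([((.4742,.3632,.205),RA,2)])
E
```

```text
0.166 0.112 0.017 -0 0 0; 0.332 0.224 0.034 -0 0 0; 0.497 0.336 0.052 -0 0 0.001; 0.663 0.448 0.069 -0 0 0.001; 0.829 0.56 0.086 -0 0 0.001
0.166 0.112 0.017 -0 0 0; 0.332 0.223 0.034 -0 0 0.001; 0.499 0.335 0.051 -0 0 0.001; 0.665 0.446 0.068 -0 0 0.002; 0.831 0.558 0.085 -0 0 0.002
-- [0.4742 0.3632 0.205 ]
```

jog_arm --steps "0.17 0.11 0.02 0 0 0; 0.33 0.22 0.03 0 0 0; 0.5 0.34 0.05 0 0 0; 0.66 0.45 0.07 0 0 0; 0.83 0.56 0.09 0 0 0"

```text
clock: 3.43
ee_pos: [0.4139, 0.2835, 0.213]
ee_rot: [0.728, 0.686, -0.0, -0.0]
ft_force: [0.6, -0.5, 1.0]
finger_gap: 1.002
grasp_force: 0.0
```

jog_arm --steps "0.2 0.14 0.02 0 0 0; 0.4 0.28 0.04 0 0 0; 0.6 0.42 0.06 0 0 0.003; 0.83 0.56 0.085 0 0 0.003; 0.83 0.56 0.085 0 0 0.003"

```text
clock: 3.85
ee_pos: [0.4753, 0.3646, 0.2012]
ee_rot: [0.73, 0.683, -0.002, -0.001]
ft_force: [-0.0, 0.4, -0.4]
finger_gap: 1.002
grasp_force: 0.0
```

```bash
python3 - <<'E'
from h import *
s=r.get_state();p,d=r.read_camera("wrist");cv2.imwrite("pics/w1.png",p)
W=cloud("wrist",d,s);w=W[d>0];t=w[abs(w[:,2]-.14)<.012]
print(s["ee_pos"],len(t),np.median(t,0),cv2.minEnclosingCircle(t[:,:2].astype('f4')))
E
```

```text
[0.47528238 0.36462691 0.20122965] 6526 [0.47530479 0.36932507 0.13964458] ((0.47507911920547485, 0.3671412169933319), 0.028101619333028793)
```

jog_arm --steps "0.01 0 0.2 0 0 0; 0.01 0 0.4 0 0 0; 0.01 0 0.6 0 0 0; 0.01 0 0.8 0 0 0; 0.01 0 1 0 0 0"

```text
clock: 4.32
ee_pos: [0.4739, 0.3625, 0.1048]
ee_rot: [0.731, 0.682, 0.0, 0.0]
ft_force: [0.0, -0.1, -0.2]
finger_gap: 1.002
grasp_force: 0.0
```

jog_arm --steps "0 0 0.1 0 0 0; 0 0 0.15 0 0 0; 0 0 0.15 0 0 0; 0 0 0.15 0 0 0; 0 0 0.15 0 0 0"

```text
clock: 4.73
ee_pos: [0.4751, 0.3637, 0.092]
ee_rot: [0.731, 0.683, 0.001, 0.0]
ft_force: [-0.1, -0.2, 0.3]
finger_gap: 0.994
grasp_force: 0.0
```

jog_arm --steps "0 0 0 0 0 0; 0 0 0 0 0 0; 0 0 0 0 0 0; 0 0 0 0 0 0; 0 0 0 0 0 0" --gripper 1 --squeeze 20

```text
clock: 5.15
ee_pos: [0.4745, 0.3634, 0.0903]
ee_rot: [0.731, 0.683, 0.0, 0.0]
ft_force: [0.7, -0.6, 0.2]
finger_gap: 0.657
grasp_force: 0.0
```

jog_arm --steps "0 0 0 0 0 0; 0 0 0 0 0 0; 0 0 0 0 0 0; 0 0 0 0 0 0; 0 0 0 0 0 0"

```text
clock: 5.57
ee_pos: [0.4746, 0.3634, 0.0902]
ee_rot: [0.731, 0.683, 0.0, 0.0]
ft_force: [0.2, -0.1, 0.8]
finger_gap: 0.637
grasp_force: 20.0
```

jog_arm --steps "0 0 -0.15 0 0 0; 0 0 -0.35 0 0 0; 0 0 -0.6 0 0 0; 0 0 -0.8 0 0 0; 0 0 -1 0 0 0"

```text
clock: 5.98
ee_pos: [0.4739, 0.3631, 0.19]
ee_rot: [0.731, 0.683, -0.001, -0.0]
ft_force: [0.7, -0.1, -4.2]
finger_gap: 0.635
grasp_force: 20.0
```

jog_arm --steps "0 0 -0.05 0 0 0; 0 0 -0.05 0 0 0; 0 0 -0.05 0 0 0; 0 0 -0.05 0 0 0; 0 0 -0.05 0 0 0"

```text
clock: 6.4
ee_pos: [0.4739, 0.3629, 0.1927]
ee_rot: [0.731, 0.683, -0.002, -0.0]
ft_force: [0.7, -0.3, -3.9]
finger_gap: 0.636
grasp_force: 20.0
```

```bash
python3 - <<'E'
from h import *
s=r.get_state();p,d=r.read_camera("top");W=cloud("top",d);w=W[d>0]
t=w[(abs(w[:,2]-.245)<.012)&(abs(w[:,0]-s["ee_pos"][0])<.04)&(abs(w[:,1]-s["ee_pos"][1])<.04)]
print(s["ee_pos"],s["grasp_force"],s["ft_force"],len(t),np.median(t,0) if len(t) else 0)
plan([((.571,.078,.195),RA,3)])
E
```

```text
[0.47385657 0.36293724 0.19273302] 19.975900053977966 [ 0.65533152 -0.28577205 -3.86995598] 168 [0.47389703 0.3457462  0.24108605]
-0.185 0.078 -0.001 -0 0 -0; -0.37 0.155 -0.002 -0 0 -0; -0.556 0.233 -0.004 -0 0 -0; -0.741 0.31 -0.005 -0 0 -0; -0.926 0.388 -0.006 -0 0 -0
-0.185 0.077 -0.001 -0 0 -0; -0.37 0.155 -0.002 -0 0 -0; -0.556 0.232 -0.003 -0 0 -0; -0.741 0.31 -0.004 -0 0 -0; -0.926 0.387 -0.005 -0 0 -0
-0.185 0.078 -0.001 -0 0 -0; -0.37 0.155 -0.002 -0 0 -0; -0.555 0.233 -0.004 -0.001 0.001 -0; -0.74 0.31 -0.005 -0.001 0.001 -0; -0.925 0.388 -0.006 -0.001 0.001 -0
-- [0.571 0.078 0.195]
```

jog_arm --steps "-0.15 0.06 0 0 0 0; -0.35 0.14 0 0 0 0; -0.55 0.23 0 0 0 0; -0.74 0.31 0 0 0 0; -0.93 0.39 0 0 0 0"

```text
clock: 6.87
ee_pos: [0.507, 0.2669, 0.1941]
ee_rot: [0.731, 0.683, -0.001, -0.0]
ft_force: [0.3, -0.2, -3.6]
finger_gap: 0.639
grasp_force: 20.0
```

jog_arm --steps "-0.18 0.08 0 0 0 0; -0.37 0.16 0 0 0 0; -0.55 0.23 0 0 0 0; -0.74 0.31 0 0 0 0; -0.93 0.39 0 0 0 0"

```text
clock: 7.28
ee_pos: [0.5395, 0.1715, 0.1942]
ee_rot: [0.731, 0.683, -0.001, -0.0]
ft_force: [-0.1, -0.5, -3.8]
finger_gap: 0.636
grasp_force: 20.0
```

jog_arm --steps "-0.18 0.08 0 0 0 0; -0.37 0.16 0 0 0 0; -0.6 0.25 0 0 0 0; -0.8 0.33 0 0 0 0; -0.92 0.39 0 0 0 0"

```text
clock: 7.7
ee_pos: [0.5723, 0.0759, 0.1942]
ee_rot: [0.731, 0.682, -0.001, -0.0]
ft_force: [-0.2, -0.2, -4.2]
finger_gap: 0.634
grasp_force: 20.0
```

jog_arm --steps "0 0 0 0 0 0; 0 0 0 0 0 0; 0 0 0 0 0 0; 0 0 0 0 0 0; 0 0 0 0 0 0"

```text
clock: 8.12
ee_pos: [0.572, 0.0791, 0.1952]
ee_rot: [0.73, 0.683, 0.0, -0.0]
ft_force: [0.7, 0.4, -3.4]
finger_gap: 0.636
grasp_force: 20.0
```

```bash
python3 - <<'E'
from h import *
s=r.get_state();p,d=r.read_camera("scene");cv2.imwrite("pics/s2.png",cv2.resize(p[100:340,220:460],None,fx=2.5,fy=2.5))
print((s["ee_pos"]-oh)@Rh,Ro.from_matrix(Ro.from_quat(s["ee_rot"]).as_matrix().T@RA).as_rotvec())
plan([(hw([0,.074,.1035]),RA,2)])
E
```

```text
[0.00095378 0.07500038 0.19515411] [-8.66888827e-05 -2.59610653e-04  1.69112060e-04]
-0.001 -0.001 0.092 -0 -0 0; -0.002 -0.002 0.183 -0 -0 0; -0.002 -0.003 0.275 -0 -0 0; -0.003 -0.004 0.366 -0 -0 0; -0.004 -0.005 0.458 -0 -0 0
-0.001 -0.001 0.092 -0 -0 0; -0.002 -0.002 0.184 -0 -0 0; -0.003 -0.003 0.275 -0 -0 0; -0.004 -0.004 0.367 -0 -0 0; -0.005 -0.005 0.459 -0 -0 0
-- [0.5709 0.0781 0.1035]
```

View pics/s2.png

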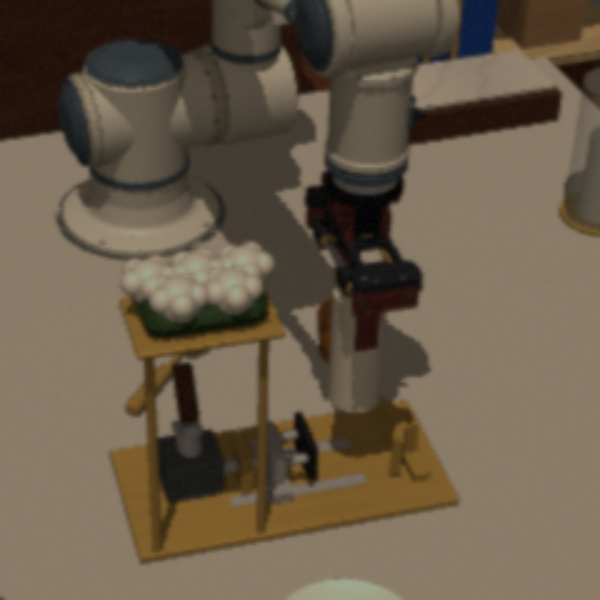

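The candle hangs upright between jaw (crop 305,450) and stop (402,450). Lowering.

jog_arm --steps "0 -0.01 0.15 0 0 0; 0 -0.01 0.3 0 0 0; 0 -0.01 0.45 0 0 0; 0 -0.01 0.6 0 0 0; 0 -0.01 0.75 0 0 0"

```text
clock: 8.58
ee_pos: [0.5711, 0.0787, 0.1196]
ee_rot: [0.731, 0.683, 0.0, 0.0]
ft_force: [0.7, 0.1, -4.2]
finger_gap: 0.636
grasp_force: 20.0
```

jog_arm --steps "0 0 0.04 0 0 0; 0 0 0.08 0 0 0; 0 0 0.12 0 0 0; 0 0 0.14 0 0 0; 0 0 0.16 0 0 0"

```text
clock: 9.0
ee_pos: [0.5716, 0.0782, 0.1049]
ee_rot: [0.731, 0.683, 0.001, 0.0]
ft_force: [0.4, -0.8, -2.8]
finger_gap: 0.637
grasp_force: 20.0
```

jog_arm --steps "0 0 0 0 0 0; 0 0 0 0 0 0; 0 0 0 0 0 0; 0 0 0 0 0 0; 0 0 0 0 0 0"

```text
clock: 9.42
ee_pos: [0.5714, 0.0781, 0.1044]
ee_rot: [0.731, 0.683, 0.0, 0.0]
ft_force: [-0.3, 0.0, -4.3]
finger_gap: 0.638
grasp_force: 20.0
```

Not yet down (still carrying about 4 N); about 2 mm left.

jog_arm --steps "0 0 0.005 0 0 0; 0 0 0.01 0 0 0; 0 0 0.015 0 0 0; 0 0 0.02 0 0 0; 0 0 0.02 0 0 0"

```text
clock: 9.83
ee_pos: [0.5712, 0.0781, 0.1022]
ee_rot: [0.731, 0.683, 0.0, 0.0]
ft_force: [-0.4, -0.4, -3.0]
finger_gap: 0.637
grasp_force: 20.0
```

jog_arm --steps "0 0 0.005 0 0 0; 0 0 0.005 0 0 0; 0 0 0.01 0 0 0; 0 0 0.01 0 0 0; 0 0 0.01 0 0 0"

```text
clock: 10.25
ee_pos: [0.5713, 0.0782, 0.1022]
ee_rot: [0.731, 0.683, 0.0, 0.0]
ft_force: [-3.0, 0.8, 6.1]
finger_gap: 0.633
grasp_force: 20.0
```

Touching the plate (force reversed to +6 N). Open and wait, then rise.

jog_arm --steps "0 0 -0.01 0 0 0; 0 0 -0.01 0 0 0; 0 0 -0.01 0 0 0; 0 0 -0.01 0 0 0; 0 0 -0.01 0 0 0" --gripper 0

```text
clock: 10.67
ee_pos: [0.5713, 0.078, 0.1019]
ee_rot: [0.731, 0.683, -0.0, 0.0]
ft_force: [-0.0, -0.1, 0.2]
finger_gap: 0.972
grasp_force: 0.0
```

jog_arm --steps "0 0 0 0 0 0; 0 0 0 0 0 0; 0 0 0 0 0 0; 0 0 0 0 0 0; 0 0 0 0 0 0"

```text
clock: 11.08
ee_pos: [0.5712, 0.0781, 0.1021]
ee_rot: [0.731, 0.683, 0.0, -0.0]
ft_force: [0.1, 0.2, 0.8]
finger_gap: 0.999
grasp_force: 0.0
```

jog_arm --steps "0 0 -0.2 0 0 0; 0 0 -0.4 0 0 0; 0 0 -0.6 0 0 0; 0 0 -0.8 0 0 0; 0 0 -1 0 0 0"

```text
clock: 11.5
ee_pos: [0.5711, 0.0781, 0.2031]
ee_rot: [0.731, 0.683, 0.0, 0.0]
ft_force: [0.2, 1.5, -0.7]
finger_gap: 0.999
grasp_force: 0.0
```

```bash
python3 - <<'E'
from h import *
s=r.get_state();p,d=r.read_camera("wrist");W=cloud("wrist",d,s);w=W[d>0];t=w[abs(w[:,2]-.152)<.008]
L=(t-oh)@Rh
print(s["ee_pos"],len(t),np.median(L,0),cv2.minEnclosingCircle(L[:,:2].astype('f4')))
k=knob(0.03,.036-.0); tcp=k-.019*(Rh@ax)*1; print("knob",k,"tcp goal",tcp)
pre=k+Rh@ax*.12   # back off along axis
p,R=plan([(hw([-.2,.05,.30]),Ro.from_matrix(s_R:=Ro.from_quat(s["ee_rot"]).as_matrix()).as_matrix()@Ro.from_rotvec(Ro.from_matrix(s_R.T@RB).as_rotvec()*.6).as_matrix(),3),(pre,RB,2)])
E
```

```text
[0.57112512 0.07812819 0.20312775] 7318 [0.00111574 0.0791935  0.15164442] ((0.03408557176589966, 0.03050864301621914), 0.08660989999771118)
knob [ 0.54625841 -0.0959831   0.14386493] tcp goal [ 0.55713236 -0.09671274  0.12830013]
-0.016 -0.134 -0.062 -0.006 -0.006 -0.019; -0.032 -0.268 -0.124 -0.012 -0.012 -0.039; -0.049 -0.401 -0.187 -0.018 -0.018 -0.058; -0.065 -0.535 -0.249 -0.024 -0.024 -0.078; -0.081 -0.669 -0.311 -0.03 -0.03 -0.097
0.017 -0.127 -0.075 -0.006 -0.006 -0.019; 0.035 -0.254 -0.149 -0.012 -0.012 -0.039; 0.052 -0.382 -0.224 -0.018 -0.018 -0.058; 0.07 -0.509 -0.298 -0.024 -0.024 -0.078; 0.087 -0.636 -0.373 -0.03 -0.03 -0.097
0.046 -0.11 -0.089 -0.006 -0.006 -0.019; 0.092 -0.219 -0.178 -0.012 -0.012 -0.038; 0.139 -0.329 -0.266 -0.017 -0.018 -0.058; 0.185 -0.438 -0.355 -0.023 -0.024 -0.077; 0.231 -0.548 -0.444 -0.029 -0.03 -0.096
-- [0.3698 0.0676 0.2999]
-0.153 -0.06 0.114 -0.006 -0.006 -0.019; -0.307 -0.12 0.229 -0.012 -0.012 -0.039; -0.46 -0.18 0.343 -0.018 -0.019 -0.058; -0.614 -0.24 0.458 -0.024 -0.025 -0.078; -0.767 -0.3 0.572 -0.03 -0.031 -0.097
-0.116 -0.112 0.12 -0.006 -0.006 -0.019; -0.231 -0.225 0.239 -0.012 -0.012 -0.039; -0.347 -0.337 0.359 -0.019 -0.018 -0.058; -0.462 -0.45 0.478 -0.025 -0.024 -0.078; -0.578 -0.562 0.598 -0.031 -0.03 -0.097
-- [ 0.4776 -0.0914  0.2421]
```

jog_arm --steps "0 -0.1 -0.1 0 0 0; -0.03 -0.25 -0.2 -0.01 -0.01 -0.04; -0.05 -0.4 -0.25 -0.02 -0.02 -0.06; -0.07 -0.53 -0.3 -0.02 -0.02 -0.08; -0.08 -0.67 -0.31 -0.03 -0.03 -0.1"

```text
clock: 11.97
ee_pos: [0.5038, 0.0743, 0.2334]
ee_rot: [0.612, 0.788, -0.002, 0.067]
ft_force: [-0.1, 1.0, -0.4]
finger_gap: 0.999
grasp_force: 0.0
```

jog_arm --steps "0.02 -0.13 -0.08 -0.01 -0.01 -0.02; 0.03 -0.25 -0.15 -0.01 -0.01 -0.04; 0.05 -0.38 -0.22 -0.02 -0.02 -0.06; 0.07 -0.51 -0.3 -0.02 -0.02 -0.08; 0.09 -0.64 -0.37 -0.03 -0.03 -0.1"

```text
clock: 12.38
ee_pos: [0.4358, 0.0705, 0.2635]
ee_rot: [0.477, 0.869, -0.005, 0.131]
ft_force: [0.3, -0.6, 0.9]
finger_gap: 0.998
grasp_force: 0.0
```

jog_arm --steps "0.05 -0.11 -0.09 -0.01 -0.01 -0.02; 0.09 -0.22 -0.18 -0.01 -0.01 -0.04; 0.14 -0.33 -0.27 -0.02 -0.02 -0.06; 0.18 -0.44 -0.36 -0.02 -0.02 -0.08; 0.23 -0.55 -0.44 -0.03 -0.03 -0.1"

```text
clock: 12.8
ee_pos: [0.3686, 0.0657, 0.2944]
ee_rot: [0.328, 0.925, -0.007, 0.191]
ft_force: [0.1, -0.3, 0.9]
finger_gap: 0.997
grasp_force: 0.0
```

```bash
python3 - <<'E'
from h import *
s=r.get_state();print(s["joint_pos"],s["ee_pos"])
k=knob(0.03); pre=k+Rh@ax*.10
plan([(pre,RB,2)])
E
```

```text
[ 0.30728293 -0.78102022  1.82627348 -0.24526485  1.78535819 -0.67239421] [0.36860165 0.06568751 0.29443455]
-0.156 -0.058 0.127 -0.006 -0.006 -0.018; -0.313 -0.116 0.255 -0.012 -0.013 -0.037; -0.469 -0.175 0.382 -0.017 -0.019 -0.055; -0.626 -0.233 0.51 -0.023 -0.026 -0.074; -0.782 -0.291 0.637 -0.029 -0.032 -0.092
-0.119 -0.11 0.134 -0.006 -0.006 -0.018; -0.237 -0.221 0.268 -0.012 -0.013 -0.036; -0.356 -0.331 0.401 -0.017 -0.019 -0.055; -0.474 -0.442 0.535 -0.023 -0.026 -0.073; -0.593 -0.552 0.669 -0.029 -0.032 -0.091
-- [ 0.489  -0.0921  0.2258]
```

jog_arm --steps "-0.16 -0.06 0.13 -0.01 -0.01 -0.02; -0.31 -0.12 0.25 -0.01 -0.01 -0.04; -0.47 -0.17 0.38 -0.02 -0.02 -0.05; -0.63 -0.23 0.51 -0.02 -0.03 -0.07; -0.78 -0.29 0.64 -0.03 -0.03 -0.09"

```text
clock: 13.22
ee_pos: [0.4292, -0.013, 0.2589]
ee_rot: [0.184, 0.951, -0.006, 0.248]
ft_force: [0.3, 0.9, -0.2]
finger_gap: 1.0
grasp_force: 0.0
```

jog_arm --steps "-0.12 -0.11 0.13 -0.01 -0.01 -0.02; -0.24 -0.22 0.27 -0.01 -0.01 -0.04; -0.36 -0.33 0.4 -0.02 -0.02 -0.05; -0.47 -0.44 0.54 -0.02 -0.03 -0.07; -0.59 -0.55 0.67 -0.03 -0.03 -0.09"

```text
clock: 13.63
ee_pos: [0.4883, -0.0922, 0.2231]
ee_rot: [0.036, 0.954, -0.005, 0.297]
ft_force: [-0.3, 1.0, 0.1]
finger_gap: 0.999
grasp_force: 0.0
```

jog_arm --steps "0 0 0 0 0 0; 0 0 0 0 0 0; 0 0 0 0 0 0; 0 0 0 0 0 0; 0 0 0 0 0 0"

```text
clock: 14.05
ee_pos: [0.4884, -0.0908, 0.2254]
ee_rot: [0.037, 0.954, -0.004, 0.297]
ft_force: [0.2, -0.6, 0.7]
finger_gap: 0.997
grasp_force: 0.0
```

```bash
python3 - <<'E'
from h import *
s=r.get_state();print(s["joint_pos"],s["ee_pos"])
p,d=r.read_camera("wrist");
k=knob(0.03);c=r.camera_info("wrist");H=c["hand_eye"];R=Ro.from_quat(s["ee_rot"]).as_matrix()
for up in (.005,.036,.067):
    q=c["mtx"]@(H[:3,:3].T@(R.T@(knob(.03,up)-s["ee_pos"])-H[:3,3]));q=q[:2]/q[2];print(q)
    cv2.circle(p,tuple(int(x) for x in q),4,(0,255,0),1)
cv2.imwrite("pics/w3.png",p);np.save("pics/w3.npy",d)
plan([(k-Rh@ax*.019,RB,2)])
E
```

```text
[-0.38265898 -0.7733754   2.01431362  0.19034134  1.32729361 -1.86673419] [ 0.48843934 -0.09080076  0.22535878]
[314.76044002 231.28794021]
[314.66182614 241.96702534]
[314.53882432 255.28712814]
-0.002 -0.002 0.119 0 -0 -0; -0.004 -0.004 0.238 0 -0 -0.001; -0.005 -0.007 0.357 0.001 -0.001 -0.001; -0.007 -0.009 0.476 0.001 -0.001 -0.002; -0.009 -0.011 0.595 0.001 -0.001 -0.002
-0.001 -0.002 0.119 0 -0 -0; -0.003 -0.004 0.238 0.001 -0 -0.001; -0.004 -0.005 0.356 0.001 -0.001 -0.001; -0.006 -0.007 0.475 0.002 -0.001 -0.002; -0.007 -0.009 0.594 0.002 -0.001 -0.002
-- [ 0.5571 -0.0967  0.1283]
```

View pics/w3.png

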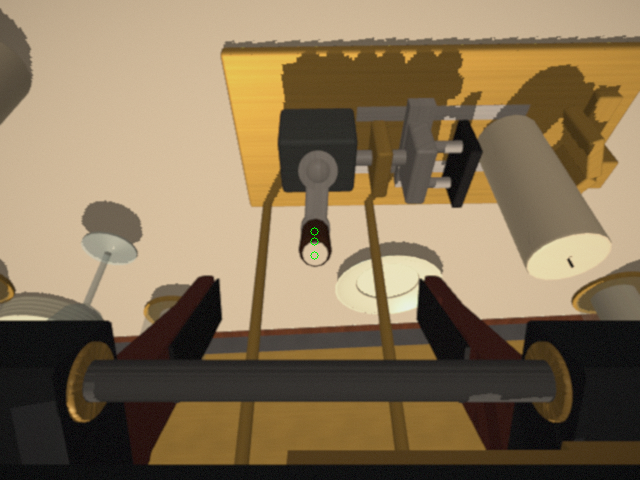

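Handle (tip 315,256; foot 316,228) coincides with the prediction; the candle stands free between jaw and stop. Advance and pinch.

jog_arm --steps "0 0 0.15 0 0 0; 0 0 0.3 0 0 0; 0 0 0.45 0 0 0; -0.01 -0.01 0.6 0 0 0; -0.01 -0.01 0.75 0 0 0"

```text
clock: 14.52
ee_pos: [0.5321, -0.0944, 0.1633]
ee_rot: [0.037, 0.954, -0.004, 0.297]
ft_force: [0.6, -0.3, -0.2]
finger_gap: 0.995
grasp_force: 0.0
```

jog_arm --steps "0 0 0.1 0 0 0; 0 0 0.2 0 0 0; 0 -0.01 0.3 0 0 0; 0 -0.01 0.4 0 0 0; 0 -0.01 0.44 0 0 0"

```text
clock: 14.93
ee_pos: [0.5565, -0.0973, 0.1253]
ee_rot: [0.038, 0.955, -0.004, 0.296]
ft_force: [-0.2, -0.8, 0.2]
finger_gap: 1.001
grasp_force: 0.0
```

jog_arm --steps "0 0 0 0 0 0; 0 0 0 0 0 0; 0 0 0 0 0 0; 0 0 0 0 0 0; 0 0 0 0 0 0" --gripper 1 --squeeze 50

```text
clock: 15.35
ee_pos: [0.5564, -0.0977, 0.1277]
ee_rot: [0.038, 0.954, -0.004, 0.297]
ft_force: [0.4, -0.2, 0.3]
finger_gap: 0.658
grasp_force: 0.0
```

jog_arm --steps "0 0 0 0 0 0; 0 0 0 0 0 0; 0 0 0 0 0 0; 0 0 0 0 0 0; 0 0 0 0 0 0"

```text
clock: 15.77
ee_pos: [0.5563, -0.0975, 0.1269]
ee_rot: [0.038, 0.954, -0.004, 0.296]
ft_force: [-0.1, 0.2, 0.2]
finger_gap: 0.28
grasp_force: 0.0
```

jog_arm --steps "0 0 0 0 0 0; 0 0 0 0 0 0; 0 0 0 0 0 0; 0 0 0 0 0 0; 0 0 0 0 0 0"

```text
clock: 16.18
ee_pos: [0.5563, -0.0973, 0.1268]
ee_rot: [0.038, 0.954, -0.004, 0.296]
ft_force: [-0.8, 1.9, 0.6]
finger_gap: 0.242
grasp_force: 50.0
```

```bash
python3 - <<'E'
from h import *
s=r.get_state();print(s)
L=(s["ee_pos"]-oh)@Rh-np.array([-.03,-.1,.088]);print(L@ax,L@e1,L[1])
E
```

```text
{'clock': 16.1833, 'joint_pos': array([-0.32955758, -0.55455048,  2.05808392,  0.17793206,  1.0609856 ,
       -1.86199843]), 'joint_vel': array([ 0.00169459,  0.00151822, -0.00076651, -0.00060334,  0.0006453 ,
        0.00110024]), 'effort': array([-1.02735188e+00, -1.99632543e+01, -4.31878388e+01,  3.37681035e-01,
       -2.93308832e+00, -4.24649217e-03]), 'ee_pos': array([ 0.55627271, -0.09728977,  0.1268493 ]), 'ee_rot': array([ 0.0378074 ,  0.95432035, -0.00402303,  0.29635636]), 'ft_force': array([-0.79541266,  1.89655342,  0.61762263]), 'torque': array([0.23747161, 0.1887701 , 0.03659017]), 'grasp_force': 49.99707542709075, 'finger_gap': 0.24238328100442932}
0.016283103715442036 0.04448096728250788 -0.0020130757855438275
```

```bash
cat >> h.py <<'E'
def circ(f0,step,ncalls):
    f=f0
    for k in range(ncalls):
        g=f+step*np.arange(1,6)
        print("; ".join("%g %g 0 0 0 0"%(round(.46*(np.cos(f)-np.cos(a)),3),round(.46*(np.sin(f)-np.sin(a)),3)) for a in g)); f=g[-1]
        print("   ->",f)
HUB=np.array([-.03,-.1,.088])
def feel(pos=None,F=None):
    s=r.get_state();pos=s["ee_pos"] if pos is None else pos;F=s["ft_force"] if F is None else F
    L=(np.array(pos)-oh)@Rh-HUB;f=np.arctan2(-L[1],L@e1);Fh=np.array(F)@Rh
    t=-np.sin(f)*e1-np.cos(f)*np.array([0,1,0]);n=np.cos(f)*e1-np.sin(f)*np.array([0,1,0])
    print("phi %.3f rad %.4f ax %.4f drag %.1f radial %.1f axial %.1f"%(f%(2*np.pi),np.hypot(L[1],L@e1),L@ax,-Fh@t,Fh@n,Fh@ax))
E
python3 -c "
from h import *
circ(.04,.16,8)"
```

```text
0.009 -0.073 0 0 0 0; 0.029 -0.144 0 0 0 0; 0.06 -0.21 0 0 0 0; 0.102 -0.271 0 0 0 0; 0.153 -0.324 0 0 0 0
   -> 0.8400000000000001
0.058 -0.045 0 0 0 0; 0.123 -0.079 0 0 0 0; 0.193 -0.103 0 0 0 0; 0.265 -0.116 0 0 0 0; 0.339 -0.116 0 0 0 0
   -> 1.6400000000000001
0.073 0.011 0 0 0 0; 0.143 0.033 0 0 0 0; 0.208 0.067 0 0 0 0; 0.268 0.11 0 0 0 0; 0.32 0.162 0 0 0 0
   -> 2.4400000000000004
0.043 0.06 0 0 0 0; 0.076 0.126 0 0 0 0; 0.097 0.196 0 0 0 0; 0.108 0.269 0 0 0 0; 0.106 0.342 0 0 0 0
   -> 3.24
-0.013 0.072 0 0 0 0; -0.037 0.142 0 0 0 0; -0.073 0.206 0 0 0 0; -0.118 0.264 0 0 0 0; -0.171 0.315 0 0 0 0
   -> 4.04
-0.061 0.041 0 0 0 0; -0.128 0.072 0 0 0 0; -0.199 0.092 0 0 0 0; -0.272 0.1 0 0 0 0; -0.345 0.096 0 0 0 0
   -> 4.84
-0.072 -0.015 0 0 0 0; -0.141 -0.042 0 0 0 0; -0.204 -0.079 0 0 0 0; -0.261 -0.125 0 0 0 0; -0.31 -0.18 0 0 0 0
   -> 5.64
-0.039 -0.062 0 0 0 0; -0.068 -0.13 0 0 0 0; -0.086 -0.201 0 0 0 0; -0.092 -0.274 0 0 0 0; -0.086 -0.348 0 0 0 0
   -> 6.4399999999999995
```

jog_arm --steps "0.01 -0.07 0 0 0 0; 0.03 -0.145 0 0 0 0; 0.06 -0.21 0 0 0 0; 0.1 -0.27 0 0 0 0; 0.153 -0.324 0 0 0 0"

```text
clock: 16.6
ee_pos: [0.5429, -0.1267, 0.119]
ee_rot: [0.037, 0.954, -0.002, 0.299]
ft_force: [12.5, 10.2, -0.8]
finger_gap: 0.238
grasp_force: 50.0
```

```bash
python3 -c "
from h import *
feel();print(r.get_state()['joint_pos'])"
```

```text
phi 0.810 rad 0.0445 ax 0.0164 drag 14.3 radial -1.6 axial -7.4
[-0.42310616 -0.57022929  2.08375562  0.24221125  1.06805899 -1.97157755]
```

Works: drag 14 N, as for idle turning. Continuing.

jog_arm --steps "0.058 -0.045 0 0 0 0; 0.123 -0.079 0 0 0 0; 0.193 -0.103 0 0 0 0; 0.265 -0.116 0 0 0 0; 0.339 -0.116 0 0 0 0"

```text
clock: 17.02
ee_pos: [0.5147, -0.1379, 0.1]
ee_rot: [0.038, 0.953, -0.004, 0.3]
ft_force: [19.8, 1.8, -5.1]
finger_gap: 0.245
grasp_force: 50.0
```

jog_arm --steps "0.073 0.011 0 0 0 0; 0.143 0.033 0 0 0 0; 0.208 0.067 0 0 0 0; 0.268 0.11 0 0 0 0; 0.32 0.162 0 0 0 0"

```text
clock: 17.43
ee_pos: [0.489, -0.1214, 0.0814]
ee_rot: [0.039, 0.953, -0.006, 0.299]
ft_force: [21.8, -7.6, -9.1]
finger_gap: 0.242
grasp_force: 50.0
```

jog_arm --steps "0.043 0.06 0 0 0 0; 0.076 0.126 0 0 0 0; 0.097 0.196 0 0 0 0; 0.108 0.269 0 0 0 0; 0.106 0.342 0 0 0 0"

```text
clock: 17.85
ee_pos: [0.4813, -0.0879, 0.0743]
ee_rot: [0.039, 0.954, -0.008, 0.297]
ft_force: [8.1, -15.0, -7.4]
finger_gap: 0.24
grasp_force: 50.0
```

```bash
cat >> h.py <<'E'
def candle(n="top",save=None):
    p,d=r.read_camera(n);W=cloud(n,d);L=(W-oh)@Rh
    m=(d>0)&(abs(L[...,2]-.152)<.008)&(abs(L[...,0])<.05)&(L[...,1]>.03)&(L[...,1]<.15)
    t=L[m]; print(n,len(t),np.median(t,0) if len(t) else '', cv2.minEnclosingCircle(t[:,:2].astype('f4')) if len(t)>5 else '')
    if save: cv2.imwrite(save,p)
    return L,d,p
E
python3 -c "
from h import *
feel();print(r.get_state()['joint_pos']);candle('top','pics/t4.png');candle('scene','pics/s4.png')"
```

```text
phi 3.191 rad 0.0475 ax 0.0165 drag 14.3 radial -3.9 axial -11.3
[-0.37311761 -0.8241456   2.30824928  0.19411877  1.08451639 -1.90268992]
top 442 [-0.0014431   0.07490736  0.15067123] ((-0.0010327434865757823, 0.07533135265111923), 0.028102418407797813)
scene 269 [0.00449222 0.072903   0.15236628] ((0.0005780328065156937, 0.07293644547462463), 0.031192580237984657)
```

jog_arm --steps "-0.013 0.072 0 0 0 0; -0.037 0.142 0 0 0 0; -0.073 0.206 0 0 0 0; -0.118 0.264 0 0 0 0; -0.171 0.315 0 0 0 0"

```text
clock: 18.37
ee_pos: [0.4954, -0.0568, 0.0824]
ee_rot: [0.038, 0.955, -0.007, 0.293]
ft_force: [-15.9, -8.8, 1.2]
finger_gap: 0.241
grasp_force: 50.0
```

```bash
python3 -c "
from h import *
feel();candle()"
```

```text
phi 3.947 rad 0.0476 ax 0.0163 drag 15.3 radial 1.1 axial 9.7
top 440 [-0.00172416  0.0787142   0.15109477] ((-0.0007393220439553261, 0.07890689373016357), 0.027939440682530403)
```

jog_arm --steps "-0.061 0.041 0 0 0 0; -0.128 0.072 0 0 0 0; -0.199 0.092 0 0 0 0; -0.272 0.1 0 0 0 0; -0.345 0.096 0 0 0 0"

```text
clock: 18.83
ee_pos: [0.524, -0.0464, 0.1017]
ee_rot: [0.038, 0.956, -0.003, 0.292]
ft_force: [-21.5, 6.1, 5.7]
finger_gap: 0.239
grasp_force: 50.0
```

```bash
python3 -c "
from h import *
feel();candle()"
```

```text
phi 4.731 rad 0.0466 ax 0.0161 drag 14.8 radial 4.4 axial 17.2
top 440 [-0.00141513  0.08335068  0.15077609] ((-0.0005427188007161021, 0.08367399871349335), 0.0281835924834013)
```

jog_arm --steps "-0.072 -0.015 0 0 0 0; -0.141 -0.042 0 0 0 0; -0.204 -0.079 0 0 0 0; -0.261 -0.125 0 0 0 0; -0.31 -0.18 0 0 0 0"

```text
clock: 19.3
ee_pos: [0.5497, -0.0644, 0.1207]
ee_rot: [0.037, 0.955, -0.001, 0.294]
ft_force: [-11.1, 13.7, 3.0]
finger_gap: 0.246
grasp_force: 50.0
```

```bash
python3 -c "
from h import *
feel();candle();print(r.get_state()['joint_pos']);circ(5.64,.08,6)"
```

```text
phi 5.551 rad 0.0454 ax 0.0162 drag 15.1 radial 2.6 axial 9.4
top 442 [-0.00142025  0.08824401  0.15074615] ((-0.0006411601789295673, 0.08858714997768402), 0.028044259175658226)
[-0.25410486 -0.58971687  2.08933887  0.13456407  1.0582617  -1.77787253]
-0.021 -0.03 0 0 0 0; -0.039 -0.062 0 0 0 0; -0.055 -0.095 0 0 0 0; -0.068 -0.13 0 0 0 0; -0.078 -0.165 0 0 0 0
   -> 6.04
-0.007 -0.036 0 0 0 0; -0.012 -0.073 0 0 0 0; -0.014 -0.109 0 0 0 0; -0.012 -0.146 0 0 0 0; -0.008 -0.183 0 0 0 0
   -> 6.44
0.007 -0.036 0 0 0 0; 0.017 -0.071 0 0 0 0; 0.03 -0.106 0 0 0 0; 0.046 -0.139 0 0 0 0; 0.064 -0.171 0 0 0 0
   -> 6.840000000000001
0.021 -0.03 0 0 0 0; 0.044 -0.059 0 0 0 0; 0.069 -0.086 0 0 0 0; 0.096 -0.111 0 0 0 0; 0.125 -0.133 0 0 0 0
   -> 7.240000000000001
0.031 -0.02 0 0 0 0; 0.063 -0.037 0 0 0 0; 0.097 -0.052 0 0 0 0; 0.132 -0.064 0 0 0 0; 0.167 -0.074 0 0 0 0
   -> 7.6400000000000015
0.036 -0.006 0 0 0 0; 0.073 -0.01 0 0 0 0; 0.11 -0.01 0 0 0 0; 0.146 -0.008 0 0 0 0; 0.183 -0.003 0 0 0 0
   -> 8.040000000000001
```

jog_arm --steps "-0.021 -0.03 0 0 0 0; -0.039 -0.062 0 0 0 0; -0.055 -0.095 0 0 0 0; -0.068 -0.13 0 0 0 0; -0.078 -0.165 0 0 0 0"

```text
clock: 19.77
ee_pos: [0.5558, -0.0812, 0.1257]
ee_rot: [0.037, 0.955, -0.001, 0.296]
ft_force: [-4.5, 14.7, 2.8]
finger_gap: 0.24
grasp_force: 50.0
```

```bash
python3 -c "
from h import *
feel();candle()"
```

```text
phi 5.966 rad 0.0448 ax 0.0163 drag 14.6 radial 1.7 axial 5.4
top 437 [-0.00176143  0.09060614  0.15083266] ((-0.001075164065696299, 0.09084020555019379), 0.028000319376587868)
```

jog_arm --steps "-0.007 -0.036 0 0 0 0; -0.012 -0.073 0 0 0 0; -0.014 -0.109 0 0 0 0; -0.012 -0.146 0 0 0 0; -0.008 -0.183 0 0 0 0"

```text
clock: 20.23
ee_pos: [0.5559, -0.0997, 0.1267]
ee_rot: [0.037, 0.954, -0.001, 0.297]
ft_force: [1.5, 14.1, 1.0]
finger_gap: 0.242
grasp_force: 50.0
```

```bash
python3 -c "
from h import *
feel();candle()"
```

```text
phi 0.099 rad 0.0445 ax 0.0163 drag 14.2 radial -0.4 axial 0.5
top 441 [-0.00130646  0.0925238   0.15078834] ((-0.0010005964431911707, 0.09308356046676636), 0.02817651815712452)
```

jog_arm --steps "0.007 -0.036 0 0 0 0; 0.017 -0.071 0 0 0 0; 0.03 -0.106 0 0 0 0; 0.046 -0.139 0 0 0 0; 0.064 -0.171 0 0 0 0"

```text
clock: 20.7
ee_pos: [0.5501, -0.1168, 0.1236]
ee_rot: [0.037, 0.954, -0.002, 0.298]
ft_force: [7.0, 10.9, 0.4]
finger_gap: 0.243
grasp_force: 50.0
```

```bash
python3 -c "
from h import *
feel();candle()"
```

```text
phi 0.515 rad 0.0444 ax 0.0164 drag 12.5 radial -1.0 axial -3.3
top 438 [-0.00150344  0.09515636  0.15093381] ((-0.000980727607384324, 0.09526829421520233), 0.02801804430782795)
```

jog_arm --steps "0.021 -0.03 0 0 0 0; 0.044 -0.059 0 0 0 0; 0.069 -0.086 0 0 0 0; 0.096 -0.111 0 0 0 0; 0.125 -0.133 0 0 0 0"

```text
clock: 21.17
ee_pos: [0.5396, -0.1297, 0.1169]
ee_rot: [0.037, 0.953, -0.002, 0.299]
ft_force: [14.7, 9.5, -2.2]
finger_gap: 0.242
grasp_force: 50.0
```

```bash
python3 -c "
from h import *
feel();candle()"
```

```text
phi 0.922 rad 0.0446 ax 0.0164 drag 14.5 radial -2.1 axial -9.8
top 439 [-0.00144199  0.09514402  0.15092273] ((-0.001054129097610712, 0.09511645138263702), 0.028019770979881287)
```

Home was felt/seen at about 6.75 rad (candle no longer moves). Target about 8.3 rad.

jog_arm --steps "0.031 -0.02 0 0 0 0; 0.063 -0.037 0 0 0 0; 0.097 -0.052 0 0 0 0; 0.132 -0.064 0 0 0 0; 0.167 -0.074 0 0 0 0"

```text
clock: 21.63
ee_pos: [0.5259, -0.1369, 0.1078]
ee_rot: [0.038, 0.953, -0.003, 0.3]
ft_force: [20.9, 5.5, -4.1]
finger_gap: 0.244
grasp_force: 50.0
```

```bash
python3 -c "
from h import *
feel();candle()"
```

```text
phi 1.325 rad 0.0450 ax 0.0165 drag 15.7 radial -3.1 axial -15.2
top 440 [-0.00166369  0.09512976  0.15075216] ((-0.0010144365951418877, 0.09557584673166275), 0.028195753693580627)
```

jog_arm --steps "0.036 -0.006 0 0 0 0; 0.073 -0.01 0 0 0 0; 0.11 -0.01 0 0 0 0; 0.146 -0.008 0 0 0 0; 0.183 -0.003 0 0 0 0"

```text
clock: 22.1
ee_pos: [0.5111, -0.1373, 0.0976]
ee_rot: [0.038, 0.953, -0.005, 0.301]
ft_force: [26.8, -1.7, -7.3]
finger_gap: 0.244
grasp_force: 50.0
```

```bash
python3 -c "
from h import *
feel();candle();circ(8.04,.06,1)"
```

```text
phi 1.725 rad 0.0455 ax 0.0166 drag 17.6 radial -2.8 axial -21.4
top 437 [-0.00129879  0.09521756  0.15109233] ((-0.0009853994706645608, 0.09555528312921524), 0.028088094666600227)
0.027 0.006 0 0 0 0; 0.054 0.013 0 0 0 0; 0.08 0.023 0 0 0 0; 0.105 0.033 0 0 0 0; 0.13 0.045 0 0 0 0
   -> 8.34
```

jog_arm --steps "0.027 0.006 0 0 0 0; 0.054 0.013 0 0 0 0; 0.08 0.023 0 0 0 0; 0.105 0.033 0 0 0 0; 0.13 0.045 0 0 0 0"

```text
clock: 22.57
ee_pos: [0.5008, -0.1331, 0.0902]
ee_rot: [0.039, 0.953, -0.006, 0.301]
ft_force: [28.6, -5.3, -10.1]
finger_gap: 0.247
grasp_force: 50.0
```

jog_arm --steps "0 0 0 0 0 0; 0 0 0 0 0 0; 0 0 0 0 0 0; 0 0 0 0 0 0; 0 0 0 0 0 0"

```text
clock: 22.98
ee_pos: [0.5004, -0.1328, 0.0899]
ee_rot: [0.039, 0.953, -0.006, 0.3]
ft_force: [24.7, -4.8, -7.8]
finger_gap: 0.243
grasp_force: 50.0
```

```bash
python3 -c "
from h import *
feel();candle();p,d=r.read_camera('scene');cv2.imwrite('pics/s5.png',cv2.resize(p[200:330,260:420],None,fx=4.5,fy=4.5))"
```

```text
phi 2.031 rad 0.0460 ax 0.0166 drag 15.7 radial -4.3 axial -20.7
top 435 [-0.0015936   0.0952737   0.15103469] ((-0.0010183730628341436, 0.09557647258043289), 0.0279170460999012)
```

View pics/s5.png

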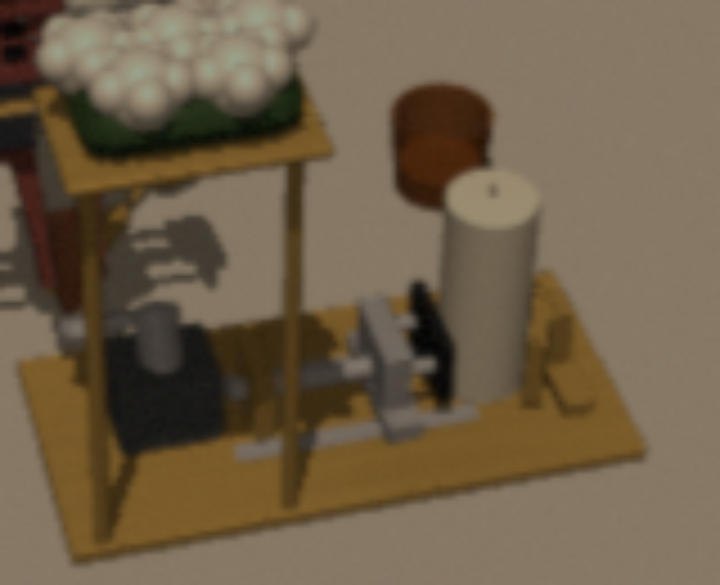

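The candle (crop 490,290) stands upright in the V at (545,350), with the rubber plate (430,345) pressed against it. Release and back off along the crank axis.

jog_arm --steps "0 0 0 0 0 0; 0 0 0 0 0 0; 0 0 0 0 0 0; 0 0 0 0 0 0; 0 0 0 0 0 0" --gripper 0

```text
clock: 23.5
ee_pos: [0.4978, -0.1316, 0.088]
ee_rot: [0.038, 0.954, -0.004, 0.296]
ft_force: [0.3, 0.1, 0.0]
finger_gap: 0.58
grasp_force: 0.0
```

jog_arm --steps "0 0 0 0 0 0; 0 0 0 0 0 0; 0 0 0 0 0 0; 0 0 0 0 0 0; 0 0 0 0 0 0"

```text
clock: 23.92
ee_pos: [0.4979, -0.1315, 0.0881]
ee_rot: [0.038, 0.954, -0.004, 0.296]
ft_force: [-0.1, 0.8, 0.5]
finger_gap: 0.96
grasp_force: 0.0
```

jog_arm --steps "0 0 -0.15 0 0 0; 0 0 -0.3 0 0 0; 0 0 -0.5 0 0 0; 0 0 -0.65 0 0 0; 0 0 -0.8 0 0 0"

```text
clock: 24.33
ee_pos: [0.4556, -0.1306, 0.1547]
ee_rot: [0.038, 0.955, -0.003, 0.295]
ft_force: [-1.2, -0.1, 1.5]
finger_gap: 1.0
grasp_force: 0.0
```

```bash
python3 -c "
from h import *
s=r.get_state();print(s['joint_pos'],s['ee_pos'],s['ft_force']);candle()
p,d=r.read_camera('wrist');cv2.imwrite('pics/w6.png',p)"
```

```text
[-0.55480176 -0.85661513  2.18124645  0.28702982  1.28996898 -2.05197128] [ 0.45563856 -0.13057837  0.15474449] [-1.20824112 -0.09614668  1.46909503]
top 438 [-0.00166344  0.0951987   0.15086668] ((-0.0007312854286283255, 0.09589718282222748), 0.028182683512568474)
```

View pics/w6.png

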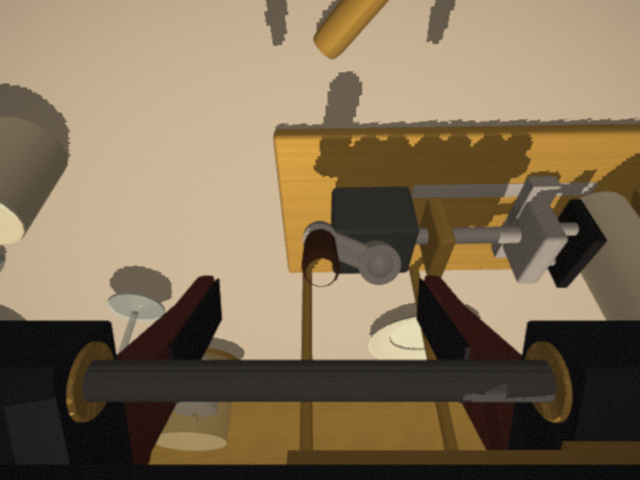

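The hand is clear: the handle at (320,258) is free ahead of the fingers and nothing is touching. Handing in.

```bash
python3 -c "
from station import r
print(r.close_job())"
```

```text
the job is handed in; nothing more can be done
None
```

The tall candle stands upright in the clamp, pressed against the V-stop by about a quarter turn of the crank past home. The gripper is clear of everything and the job is handed in; the verdict was not shown.

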